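Shut the machine lid and hold the closing strip under its lip

ROBOT

A 6-joint arm with a two-finger parallel gripper is mounted at the origin on the work surface. World frame = base frame: x ahead of the robot, y to its left, z up, the work surface at z = 0. Lengths are in m, angles in rad, forces in N, time in s.
With the tool pointing down it reaches from about 0.3 to 0.875 m from the base axis. Payload 6.4 kg.
Tool frame: the origin (TCP) lies midway between the tips of the shut fingers; the grasp point (between the pads) lies 19 mm behind it (ctrl.pinch_z is the distance from the TCP to the grasp point, in m); z points along the fingers, y is the line along which they close (so a half turn about z gives the same grasp; the last joint's range is limited). The gripper opens to 85 mm and grips with 20 to 120 N. Pads are 22 mm wide; open, the fingers measure 114 mm over their backs; the gripper's body (76 mm by 85 mm) begins 54 mm behind the grasp point. The pads swing forward as they close: fully open they stand 13 mm farther back than shut.
Start: joints at [0.921, 0.181, 1.607, -0, 1.354, -0.206], TCP at [0.247, 0.519, 0.231] pointing down, gripper open.
Joint ranges: [-2.99, 2.99], [-0.89, 2.07], [0.3, 2.58], [-1.14, 4.28], [0, 2.63], [-3.12, 3.12]. Speed limits (rad/s): [2.57, 2.57, 3.01, 3.14, 3.14, 3.14].

INTERFACE

Orientations are given as a unit quaternion [w, x, y, z].
In Python, from bench import ctrl gives the robot as it stands.
- The arm moves only by the tool apply_moves, never from a script. Its argument "moves" is a list of rows, each an object with "jaw": the opening, from 0 (shut) to 1 (fully open); "offset": the shift along the tool's x, y, z in mm, a list of three; "rot": the turn, a rotation vector about the tool's x, y, z in degrees, a list of three. In form: [{"jaw": jaw, "offset": [dx, dy, dz], "rot": [ax, ay, az]}, ...]. A call has exactly 5 rows; each row shifts and turns the commanded pose from where the row before left it, along the tool's axes as they then stand; what a row does not reach is not made up. A row lasts 1/8 s, in which the tool goes at most 62.5 mm and 10.7 degrees, less where a joint would pass 70% of its speed; a pose out of reach is approached as far as the arm can. A call is refused whole if a number of a shift passes 62.5 or a number of a turn 10.7, either way. A call with a gripper value outside its range is refused whole. The fingers move at their own pace and stop on an object; the grip force is fixed at half the most. Time passes only in rows, so rows that do not move let the fingers close, or fill a call up. It gives the time, the measured TCP pose, the force, the opening and the grip force at its end, in the units of the state.
- ctrl.get_obs(): the state, without advancing time (a new reading comes with each control period).
- ctrl.camera(name): name is "scene" or "top"; returns (picture, depth): 420x560x3 uint8, red, green, blue; 420x560 float32, m along the optical axis (not along the pixel's ray), 0 where there is no reading.
- ctrl.camera_params(name): a dict with "K" (3x3 intrinsics, pixels), "cam_to_world" (4x4, takes a point from camera to world coordinates). Camera axes: x right, y down, z forward; pixel columns grow to the right and rows downward; lengths in m; the calibration is good to about 2 mm. A picture is of the moment at which its call begins. camera_params takes no time and is no camera call.
- ctrl.hand_in(): hands the job in; it is judged then, once.
Trained networks look in the newest picture that a camera, given by its name, has taken for a name from the list of things; names that differ only in an ending like _2 or _b are one class to them, and where a whole thing is asked for, a point or a joint stands for the part that bears it (a point fixed in the world has none). Each returns a list of dicts, best first, with "score" (0 to 1); they miss things now and then, are a little off and sometimes report something else, mostly with a low value. They report only what shows in the picture. A call takes as long as a camera call. They do not tell look-alikes from the thing itself.
- ctrl.outline_of(camera, target): "region" (420x560 bool, what is visible of it) and "position" ([column, row] in pixels, amid what is visible of it).
The state is a dict: "time_s": time; "q": joint angles; "dq": joint speeds; "joint_efforts": joint torques, N m; "eef_pos": TCP position; "eef_rot": TCP orientation; "wrist_force": force on the tool from outside, world axes, zero at the start; "torque": the same for the moment, N m; "opening": opening from 0.0 (shut) to 1.0 (fully open); "grasp_force": force on a finger pad.
Only numpy, scipy, OpenCV 4.12 (cv2) and the standard library are available. Lean on these libraries where they do the work, as an engineer would, in place of code of your own. Each camera call takes 0.05 s, during which the arm holds its last target. There are 200 camera calls.

TASK

Press the hinged lid of the bench machine fully shut, past its catch. Then pick up the metal closing strip, which has an upright rib to hold it by, slide its thin edge at least 15 mm under the front lip of the shut lid, centred and square and without lifting the lid again, and press the strip flat down on the machine's bed. Finish while still holding it there, firmly pressed down, so that it could be screwed on; leave the other things on the bench where they are.

Things in the scene. Friction and masses are not known exactly. Their poses are not given: they have to be found in the camera images.
- housing: grey bench machine, fixed, 200 mm wide (y). Origin at table level under the middle of the shut lid's front edge (the edge of its flat plate, not counting the flared hem); x points into the machine, away from the robot, z up. The motor behind reaches x = 270 mm; apart from the open lid nothing stands above z = 100 mm. When shut, the lid's lower face is at z = 69 mm, its upper face at 75 mm.
- seat: the machine's flat bed on which the strip is pressed; origin and axes as the housing's. It runs from x = -75 to +34 mm, 200 mm wide, top at z = 60 mm; a wall at x = +34 mm is the stop. Under the shut lid there is thus a slot 9 mm high and 34 mm deep; a hem at the lid's front edge (x = 0 to -9 mm, flared up to z = 81 mm) leads in.
- lid (a joint): lid's opening angle in rad, 0 = shut; starts at 0.35 to 0.6. Steel plate 170 mm deep, 210 mm wide, 6 mm thick, hinged at its far edge: hinge line along the housing's y at housing x = 170, z = 69 mm, level with its lower face. Stays where left; from about 0.09 rad a spring catch resists, past 0.04 it draws the lid to 0. About 5 N down at lid_press shuts it; about 8 N up at the lip reopens it.
- lid_press (a point): point on the lid's upper face, mid-width, 135 mm from the hinge line (35 mm behind the front edge): a good place to push; turns with the lid (its axes are the housing's when shut)
- strip: loose aluminium closing strip, 0.25 kg (more or less): a flat leaf 90 mm (x) by 180 mm (y), 4 mm thick, with an upright rib 10 mm thick, rising to 50 mm above the leaf's underside, along the whole of its -x edge. Starts lying on the table, rib up. The origin is in the middle of the leaf's underside; +x points from the rib to the thin free edge, z up.
- strip_grip (a point): middle of the rib, where it is grasped: strip (x, y, z) = (-40, 0, 27) mm; the rib is 10 mm thick along x and its faces are free from 4 mm to 50 mm above the underside; axes as the strip's
- strip_edge (a point): middle of the thin free edge of the strip: strip (x, y, z) = (45, 0, 2) mm; axes as the strip's
- mug: bystander, not to be moved: white mug, 80 mm wide, 95 mm high
- driver: bystander, not to be moved: screwdriver, lying
- spanner: bystander, not to be moved: open-ended spanner, lying
- oil: bystander, not to be moved: upright bottle, 48 mm wide, 130 mm high
- roller: bystander, not to be moved: upright steel roller, 44 mm wide, 65 mm high with its stub
- collar: bystander, not to be moved: dark steel collar, 44 mm wide, 16 mm high, lying flat
- screwbin: bystander, not to be moved: open clear bin, 110 x 80 x 50 mm
Mind the look-alikes: they are no part of the job. Of the things that look like the strip, take the one that is farthest from the robot's base at the start.

How it is judged:
By the outcome, as a careful person would: the job done as asked, in the order asked, and still so for the second after the job is handed in, while the arm keeps its last pose, push and grip.
It also fails if it takes over 54 s, if anything falls off the work surface, if the arm or the gripper's body presses on something with over 40 N, if the wrist force passes 120 N, or if a joint passes its speed limit or range.

## Working session

There is one attempt and no reset: what is moved stays moved. The work goes in short steps, Python scripts to look and compute and a tool call to move; the robot and the scene stay as the last step left them, time stands still between calls to the robot, and variables do not carry over. Pictures are saved under pics/ and viewed, at most 10 in all, crops included, and the job is handed in when it is done.

Besides the shell and the picture viewer there is one more tool, called after "Emit:" by a JSON object that holds its "fn" and its "kwargs", one argument or row to a line. apply_moves: Moves the arm, as the interface text tells. Its arguments: {"type":"object","properties":{"moves":{"type":"array"}},"required":["moves"]}

```bash
mkdir -p pics
cat > h.py <<'E'
import numpy as np, cv2
from bench import ctrl
def shot(n):
    p,d=ctrl.camera(n); c=ctrl.camera_params(n); return p,d,np.array(c["K"]),np.array(c["cam_to_world"])
def cloud(d,K,T):
    v,u=np.mgrid[:d.shape[0],:d.shape[1]]
    P=np.stack([(u-K[0,2])/K[0,0]*d,(v-K[1,2])/K[1,1]*d,d],-1)
    return P@T[:3,:3].T+T[:3,3]
def save(n,im): cv2.imwrite("pics/"+n+".png",cv2.cvtColor(im,cv2.COLOR_RGB2BGR))
E
python3 - <<'E'
from h import *
ims=[]
for n in("scene","top"):
    p,d,K,T=shot(n); np.savez(n+".npz",p=p,d=d,K=K,T=T); save(n+"0",p)
    X=cloud(d,K,T); print(n,T[:3,3].round(2),K[0,0])
    for t in("strip","lid","housing"):
        for r in ctrl.outline_of(n,t):
            m=r["region"]&(d>0); print(t,round(r["score"],2),np.round(r["position"]),m.sum(),np.median(X[m],0).round(3), X[m].min(0).round(3),X[m].max(0).round(3))
o=ctrl.get_obs();print(o["time_s"],o["eef_pos"],o["eef_rot"],ctrl.pinch_z)
E
```

```text
scene [0.99 0.66 1.25] 534.8787574736476
strip 0.87 [296. 149.] 1313 [ 0.36  -0.245  0.005] [ 0.256 -0.339 -0.008] [ 0.452 -0.161  0.057]
strip 0.81 [250. 189.] 1843 [ 0.553 -0.193  0.005] [ 0.492 -0.293 -0.007] [ 0.645 -0.007  0.166]
lid 0.76 [252. 271.] 5752 [0.705 0.114 0.122] [ 0.583 -0.097 -0.005] [0.79  0.219 0.176]
housing 0.75 [256. 282.] 10181 [0.7   0.139 0.091] [ 0.501 -0.106 -0.007] [0.875 0.221 0.176]
top [ 0.42 -0.02  1.45] 473.9075867512467
strip 0.95 [350. 209.] 1705 [ 0.565 -0.203  0.004] [ 0.517 -0.295 -0.006] [ 0.611 -0.114  0.056]
strip 0.62 [370. 278.] 1780 [ 0.358 -0.254  0.003] [ 0.264 -0.337 -0.007] [ 0.457 -0.17   0.058]
lid 0.96 [245. 159.] 3231 [0.707 0.104 0.122] [ 0.626 -0.007 -0.005] [0.794 0.216 0.175]
housing 0.96 [246. 171.] 6563 [0.664 0.111 0.079] [ 0.529 -0.008 -0.004] [0.877 0.216 0.175]
housing 0.66 [244. 157.] 3190 [0.707 0.104 0.123] [ 0.626 -0.004  0.001] [0.795 0.215 0.175]
housing 0.42 [432. 254.] 1185 [ 0.419 -0.444  0.005] [ 0.361 -0.496 -0.008] [ 0.48  -0.393  0.055]
0.4 [0.24684311 0.51925602 0.23116467] [-4.46070190e-05  2.20088973e-01  9.75479795e-01 -1.07725463e-04] 0.0187
```

View pics/scene0.png

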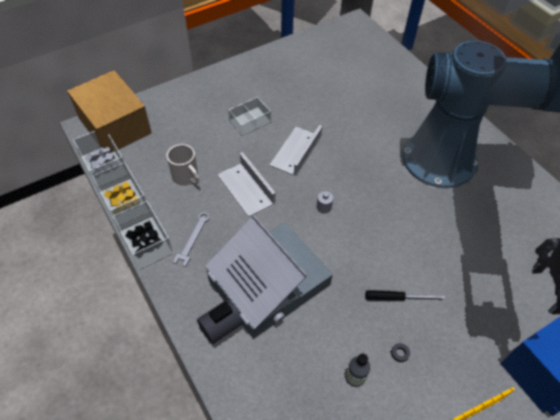

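View pics/top0.png

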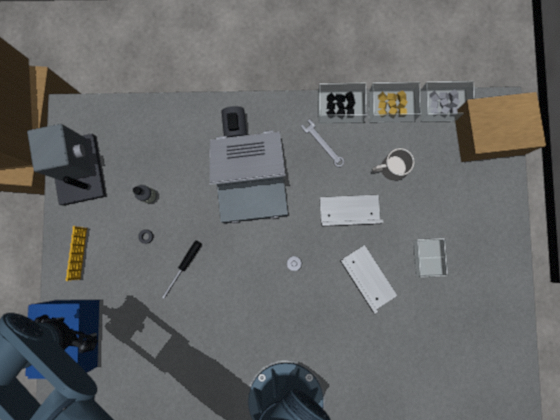

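Look-alikes for the strip: A at top (350,209), world (0.565,-0.203), 0.60 m from the base, and B at top (370,278), world (0.358,-0.254), 0.44 m away. A is the farther one, so I take A. The machine is at top (246,171) with its lid open, and the mug is at (398,162).

Run:
```python
from h import *
from scipy.optimize import least_squares
z=np.load("top.npz");p,d,K,T=[z[k] for k in"pdKT"]; X=cloud(d,K,T)
save("crop1",cv2.resize(p[90:240,190:420],None,fx=3.4,fy=3.4,interpolation=cv2.INTER_CUBIC))
def rect(m,name):
    P=X[m]; c=cv2.minAreaRect((P[:,:2]*1000).astype(np.float32)); print(name,m.sum(),np.round(c[0],1),np.round(c[1],1),round(c[2],2),"z",np.median(P[:,2]).round(4))
box=lambda a,b,c,e,f,g:(d>0)&(X[...,0]>a)&(X[...,0]<b)&(X[...,1]>c)&(X[...,1]<e)&(X[...,2]>f)&(X[...,2]<g)
rect(box(.48,.65,-.31,-.09,.03,.07),"ribtop")
st=cv2.inRange(cv2.cvtColor(p,cv2.COLOR_RGB2HSV),(0,0,150),(180,50,255))>0
rect(box(.48,.65,-.31,-.09,-.02,.07)&st,"strip")
rect(box(.48,.9,-.05,.25,.05,.066),"seat")
m=box(.5,.9,-.05,.25,.09,.2); P=X[m]
rect(m,"lid")
c=P.mean(0); n=np.linalg.svd(P-c,full_matrices=False)[2][2]; r=(P-c)@n; P=P[abs(r)<.006]; c=P.mean(0); n=np.linalg.svd(P-c,full_matrices=False)[2][2]; n*=np.sign(n[2])
print("lid plane",n.round(3),"ang",np.arccos(n[2]).round(3),"yaw",np.arctan2(n[1],n[0]).round(3),"c",c.round(4))
rect(box(.4,.5,-.07,.07,.02,.1),"roller");
for nm in("roller","mug","spanner"):
    for q in ctrl.outline_of("top",nm)[:1]:
        mm=q["region"]&(d>0);print(nm,np.median(X[mm],0).round(3),X[mm].min(0).round(3),X[mm].max(0).round(3))
for col in (330,350,370): print([ (int(r),*X[r,col,[0,2]].round(3)) for r in range(192,230,2)])
```

```text
ribtop 229 [ 525.1 -204.8] [ 10.5 180. ] 2.05 z 0.0489
strip 1625 [ 565.5 -202.2] [ 90.  180.9] 1.91 z 0.0035
seat 2625 [709.2 104.8] [340.7 200.3] 5.97 z 0.0592
lid 2893 [745.  108.6] [219.  210.2] 5.97 z 0.1273
lid plane [0.496 0.047 0.867] ang 0.522 yaw 0.095 c [0.6883 0.1014 0.1346]
roller 111 [414.  -29.4] [41.4 23.5] 89.47 z 0.0496
roller [ 0.408 -0.029  0.05 ] [ 0.388 -0.051 -0.008] [ 0.426 -0.008  0.07 ]
mug [ 0.7   -0.346  0.037] [ 0.657 -0.381 -0.005] [ 0.758 -0.27   0.101]
spanner [ 0.782 -0.118  0.006] [ 0.704 -0.183 -0.006] [ 0.852 -0.057  0.016]
[(192, np.float64(0.622), np.float64(-0.002)), (194, np.float64(0.616), np.float64(-0.003)), (196, np.float64(0.609), np.float64(0.002)), (198, np.float64(0.603), np.float64(0.002)), (200, np.float64(0.597), np.float64(-0.001)), (202, np.float64(0.59), np.float64(0.001)), (204, np.float64(0.584), np.float64(0.002)), (206, np.float64(0.578), np.float64(0.004)), (208, np.float64(0.572), np.float64(-0.002)), (210, np.float64(0.566), np.float64(0.003)), (212, np.float64(0.56), np.float64(0.001)), (214, np.float64(0.553), np.float64(
[... 1325 characters left out ...]
(0.601), np.float64(0.006)), (200, np.float64(0.595), np.float64(0.006)), (202, np.float64(0.589), np.float64(0.002)), (204, np.float64(0.583), np.float64(0.0)), (206, np.float64(0.576), np.float64(0.004)), (208, np.float64(0.57), np.float64(0.003)), (210, np.float64(0.565), np.float64(-0.004)), (212, np.float64(0.558), np.float64(-0.0)), (214, np.float64(0.552), np.float64(0.004)), (216, np.float64(0.546), np.float64(0.003)), (218, np.float64(0.539), np.float64(0.005)), (220, np.float64(0.53), np.float64(0.048)), (222, np.float64(0.524), np.float64(0.046)), (224, np.float64(0.521), np.float64(0.001)), (226, np.float64(0.515), np.float64(0.003)), (228, np.float64(0.509), np.float64(-0.003))]
```

View pics/crop1.png

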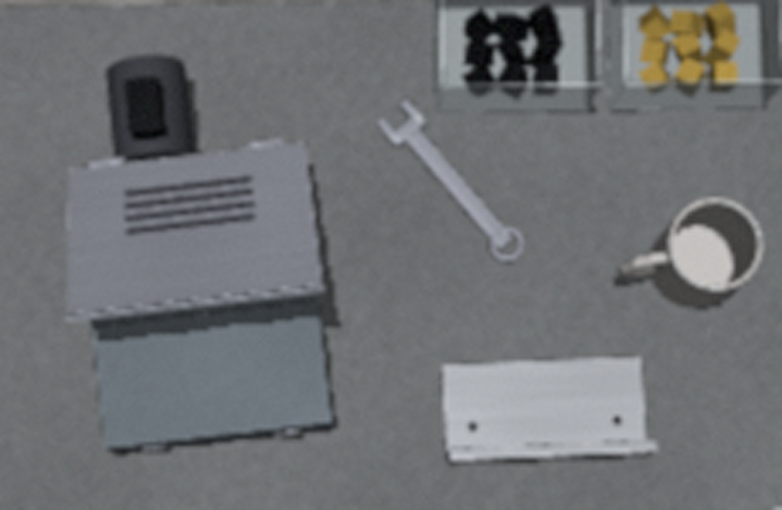

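Crop 1 shows A: rib along the robot-facing edge at (550,450), plain leaf towards (540,360), and two screw holes. The sizes fit (90 x 181 mm, rib top at z = 49 mm), so the choice stands. The lid is open 0.52 rad and the housing yaw is about 5.9°.

```bash
cat >> h.py <<'E'
from scipy.spatial.transform import Rotation as Ro
H0=np.array([614.4,94.9,0]); HY=5.9
def hw(x,y,z):
    a=np.radians(HY); return H0+[x*np.cos(a)-y*np.sin(a),x*np.sin(a)+y*np.cos(a),z]
def pose():
    o=ctrl.get_obs(); q=o["eef_rot"]; return o,np.array(o["eef_pos"])*1000,Ro.from_quat([q[1],q[2],q[3],q[0]])
def plan(wps):
    "wps: (world xyz mm, yaw of tool y deg, rows); prints rows"
    o,p,R=pose(); print(round(o["time_s"],2),p.round(1),"F",np.round(o["wrist_force"],1),"op",round(o["opening"],3))
    for t,yaw,n in wps:
        a=np.radians(yaw); Y=np.array([np.cos(a),np.sin(a),0]); Z=np.array([0,0,-1.]); Rt=Ro.from_matrix(np.stack([np.cross(Y,Z),Y,Z],1))
        t=np.array(t,float); dp=(t-p)/n; rv=(R.inv()*Rt).as_rotvec()/n
        for i in range(n):
            print((R.inv().apply(dp)).round(1).tolist(),np.degrees(rv).round(2).tolist()); R=R*Ro.from_rotvec(rv); p=p+dp
E
python3 - <<'E'
from h import *
plan([(hw(48,0,200),HY,10),(hw(48,0,155),HY,1),(hw(46,0,120),HY,1)])
E
```

```text
0.55 [246.9 519.3 231.3] F [ 0.1 -0.5  0.1] op 1.0
[-55.5, -20.1, 3.1] [-0.0, 0.0, 5.87]
[-57.3, -14.3, 3.1] [-0.0, 0.0, 5.87]
[-58.4, -8.3, 3.1] [-0.0, 0.0, 5.87]
[-59.0, -2.3, 3.1] [-0.0, 0.0, 5.87]
[-58.9, 3.7, 3.1] [-0.0, 0.0, 5.87]
[-58.2, 9.7, 3.1] [-0.0, 0.0, 5.87]
[-56.9, 15.6, 3.1] [-0.0, 0.0, 5.87]
[-55.0, 21.4, 3.1] [-0.0, 0.0, 5.87]
[-52.6, 26.9, 3.1] [-0.0, 0.0, 5.87]
[-49.5, 32.1, 3.1] [-0.0, 0.0, 5.87]
[0.0, 0.0, 45.0] [0.0, -0.0, -0.0]
[-0.0, -2.0, 35.0] [0.0, 0.0, -0.0]
```

Emit:
{"fn": "apply_moves", "kwargs": {
  "moves": [
    {"jaw":0,"offset":[-55.5,-20,0],"rot":[0,0,5.9]},
    {"jaw":0,"offset":[-57.5,-14.5,0],"rot":[0,0,5.9]},
    {"jaw":0,"offset":[-58.5,-8.5,3],"rot":[0,0,5.9]},
    {"jaw":0,"offset":[-59,-2.5,3],"rot":[0,0,5.9]},
    {"jaw":0,"offset":[-59,3.5,3],"rot":[0,0,5.9]}
  ]
}}

```text
time_s: 1.18
eef_pos: [0.4553, 0.3071, 0.2225]
eef_rot: [0.0, 0.463, 0.887, 0.0]
wrist_force: [0.1, 0.4, -0.0]
opening: 0.001
grasp_force: 0.0
```

Emit:
{"fn": "apply_moves", "kwargs": {
  "moves": [
    {"jaw":0,"offset":[-58,9.5,3],"rot":[0,0,5.9]},
    {"jaw":0,"offset":[-57,15.5,5],"rot":[0,0,5.9]},
    {"jaw":0,"offset":[-55,21.5,5],"rot":[0,0,5.9]},
    {"jaw":0,"offset":[-52.5,27,5],"rot":[0,0,5.9]},
    {"jaw":0,"offset":[-49.5,32,5],"rot":[0,0,5.9]}
  ]
}}

```text
time_s: 1.8
eef_pos: [0.6619, 0.0966, 0.1992]
eef_rot: [0.0, 0.673, 0.739, 0.0]
wrist_force: [0.6, 0.9, 0.8]
opening: -0.003
grasp_force: 0.0
```

Run:
```python
from h import *
plan([(hw(46,0,160),HY,1)])
```

```text
1.8 [661.9  96.6 199.2] F [0.6 0.9 0.8] op -0.003
[3.2, -1.5, 39.2] [0.02, -0.01, -0.53]
```

Emit:
{"fn": "apply_moves", "kwargs": {
  "moves": [
    {"jaw":0,"offset":[3,-1.5,45],"rot":[0,0,-0.5]},
    {"jaw":0,"offset":[0,-1,14],"rot":[0,0,0]},
    {"jaw":0,"offset":[0,-2,14],"rot":[0,0,0]},
    {"jaw":0,"offset":[0,-2,14],"rot":[0,0,0]},
    {"jaw":0,"offset":[0,-2,14],"rot":[0,0,0]}
  ]
}}

```text
time_s: 2.42
eef_pos: [0.6521, 0.1009, 0.0986]
eef_rot: [0.001, 0.668, 0.744, 0.001]
wrist_force: [-1.0, 0.3, 1.4]
opening: -0.001
grasp_force: 0.7
```

Emit:
{"fn": "apply_moves", "kwargs": {
  "moves": [
    {"jaw":0,"offset":[0,-2,8],"rot":[0,0,0]},
    {"jaw":0,"offset":[0,-1,6],"rot":[0,0,0]},
    {"jaw":0,"offset":[0,-1,4],"rot":[0,0,0]},
    {"jaw":0,"offset":[0,0,3],"rot":[0,0,0]},
    {"jaw":0,"offset":[0,0,1],"rot":[0,0,0]}
  ]
}}

```text
time_s: 3.05
eef_pos: [0.6482, 0.1, 0.0766]
eef_rot: [0.0, 0.669, 0.744, 0.0]
wrist_force: [0.4, 0.2, 0.1]
opening: 0.003
grasp_force: 0.2
```

Emit:
{"fn": "apply_moves", "kwargs": {
  "moves": [
    {"jaw":0,"offset":[0,0,2],"rot":[0,0,0]},
    {"jaw":0,"offset":[0,0,1.5],"rot":[0,0,0]},
    {"jaw":0,"offset":[0,0,0.5],"rot":[0,0,0]},
    {"jaw":0,"offset":[0,0,0],"rot":[0,0,0]},
    {"jaw":0,"offset":[0,0,0],"rot":[0,0,0]}
  ]
}}

```text
time_s: 3.68
eef_pos: [0.6482, 0.0999, 0.0748]
eef_rot: [0.0, 0.669, 0.744, 0.0]
wrist_force: [-8.0, 0.6, 16.5]
opening: 0.001
grasp_force: 8.5
```

Run:
```python
from h import *
plan([(hw(35,0,130),HY,1),((525.5,-204,130),2,6),((525.5,-204,10),2,3)])
```

```text
3.67 [648.2  99.9  74.8] F [-8.   0.6 16.5] op 0.001
[-1.5, 0.8, -55.2] [0.03, 0.02, 0.19]
[-48.0, -25.7, 0.0] [-0.0, 0.0, 0.65]
[-48.3, -25.1, 0.0] [-0.0, 0.0, 0.65]
[-48.6, -24.6, 0.0] [-0.0, 0.0, 0.65]
[-48.9, -24.0, 0.0] [-0.0, 0.0, 0.65]
[-49.1, -23.5, 0.0] [-0.0, 0.0, 0.65]
[-49.4, -22.9, 0.0] [-0.0, 0.0, 0.65]
[-0.0, 0.0, 40.0] [-0.0, 0.0, 0.0]
[-0.0, 0.0, 40.0] [-0.0, 0.0, 0.0]
[-0.0, 0.0, 40.0] [-0.0, 0.0, 0.0]
```

16 N at z = 75 mm: the lid is on its stop. Next is the strip.

Emit:
{"fn": "apply_moves", "kwargs": {
  "moves": [
    {"jaw":0,"offset":[0,0,-55],"rot":[0,0,0]},
    {"jaw":0.5,"offset":[-49,-25,0],"rot":[0,0,0.8]},
    {"jaw":0.5,"offset":[-49,-25,0],"rot":[0,0,0.8]},
    {"jaw":0.5,"offset":[-49,-24.5,0],"rot":[0,0,0.7]},
    {"jaw":0.5,"offset":[-49,-24,0],"rot":[0,0,0.7]}
  ]
}}

```text
time_s: 4.3
eef_pos: [0.5656, -0.1054, 0.1271]
eef_rot: [0.0, 0.688, 0.726, -0.0]
wrist_force: [1.3, -0.0, -0.2]
opening: 0.498
grasp_force: 0.0
```

Emit:
{"fn": "apply_moves", "kwargs": {
  "moves": [
    {"jaw":0.5,"offset":[-49,-23.5,0],"rot":[0,0,0.7]},
    {"jaw":0.5,"offset":[-49,-23,0],"rot":[0,0,0.6]},
    {"jaw":0.5,"offset":[0,0,15],"rot":[0,0,0]},
    {"jaw":0.5,"offset":[0,0,15],"rot":[0,0,0]},
    {"jaw":0.5,"offset":[0,0,0],"rot":[0,0,0]}
  ]
}}

```text
time_s: 4.92
eef_pos: [0.5237, -0.2019, 0.095]
eef_rot: [-0.002, 0.696, 0.718, -0.0]
wrist_force: [0.5, 0.3, 0.4]
opening: 0.501
grasp_force: 0.0
```

Run:
```python
from h import *
plan([((525.5,-204,10),2,2)])
p,d,K,T=shot("top"); X=cloud(d,K,T)
box=lambda a,b,c,e,f,g:(d>0)&(X[...,0]>a)&(X[...,0]<b)&(X[...,1]>c)&(X[...,1]<e)&(X[...,2]>f)&(X[...,2]<g)
def rect(m,name):
    P=X[m]; c=cv2.minAreaRect((P[:,:2]*1000).astype(np.float32)); b=c; print(name,m.sum(),np.round(c[0],1),np.round(c[1],1),round(c[2],2),"z",np.median(P[:,2]).round(4))
rect(box(.5,.62,-.05,.25,.05,.066),"seat")
rect(box(.5,.85,-.05,.25,.068,.1),"lid")
# profile in housing frame
a=np.radians(HY); Q=X.reshape(-1,3)*1000-H0; x=Q[:,0]*np.cos(a)+Q[:,1]*np.sin(a); y=-Q[:,0]*np.sin(a)+Q[:,1]*np.cos(a)
for lo in range(-84,60,4):
    s=(x>=lo)&(x<lo+4)&(abs(y)<80); print(lo,s.sum(),np.median(Q[s,2]).round(1),end=" | ")
save("top1",cv2.resize(p[90:260,190:420],None,fx=3.4,fy=3.4,interpolation=cv2.INTER_CUBIC))
```

```text
4.92 [ 523.7 -201.9   95. ] F [0.5 0.3 0.4] op 0.501
[-1.2, 1.0, 42.5] [-0.1, -0.08, -0.07]
[-1.1, 0.9, 42.5] [-0.1, -0.08, -0.07]
seat 1541 [574.5  90.7] [ 69.8 200.2] 6.11 z 0.0591
lid 4560 [726.3 106.4] [260.2 209.7] 6.02 z 0.0746
-84 69 -0.6 | -80 83 1.1 | -76 149 41.4 | -72 74 59.0 | -68 71 59.9 | -64 72 59.3 | -60 69 58.3 | -56 77 58.6 | -52 69 59.2 | -48 71 59.1 | -44 71 58.5 | -40 77 59.8 | -36 68 59.3 | -32 74 58.7 | -28 74 59.3 | -24 72 59.1 | -20 72 59.8 | -16 71 59.2 | -12 86 59.5 | -8 101 76.4 | -4 68 75.0 | 0 73 73.8 | 4 71 74.5 | 8 74 74.2 | 12 77 74.4 | 16 71 75.0 | 20 73 74.5 | 24 74 74.0 | 28 67 74.7 | 32 76 74.3 | 36 74 74.2 | 40 70 74.6 | 44 66 74.1 | 48 74 74.0 | 52 73 73.7 | 56 70 73.8 |
```

View pics/top1.png

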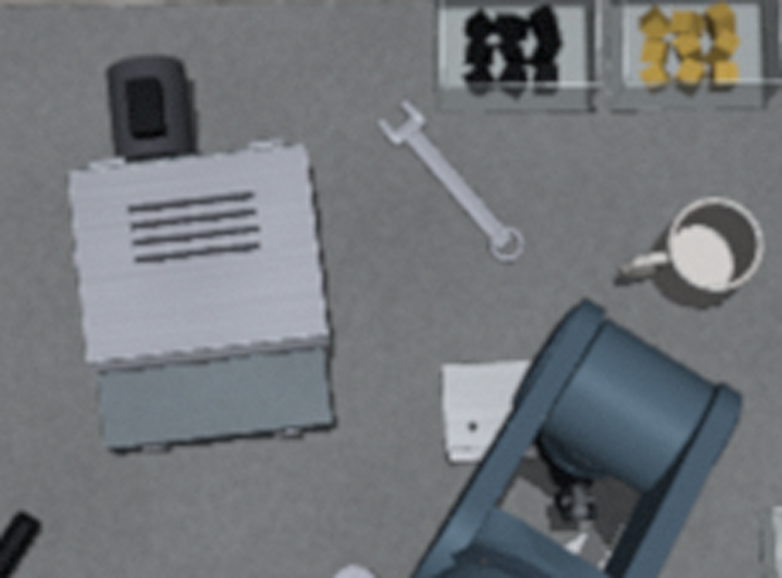

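Crop shows the lid flat and shut (300,250), matching the depth at z = 75 mm, and the gripper over the rib. Descend and grip.

Emit:
{"fn": "apply_moves", "kwargs": {
  "moves": [
    {"jaw":0.5,"offset":[-2.2,1.8,40],"rot":[0,0,0]},
    {"jaw":0.5,"offset":[0,0,35],"rot":[0,0,0]},
    {"jaw":0.5,"offset":[0,0,8],"rot":[0,0,0]},
    {"jaw":0.5,"offset":[0,0,0],"rot":[0,0,0]},
    {"jaw":0,"offset":[0,0,0],"rot":[0,0,0]}
  ]
}}

```text
time_s: 5.6
eef_pos: [0.528, -0.2066, 0.016]
eef_rot: [0.001, 0.696, 0.718, 0.0]
wrist_force: [-0.1, 0.1, 0.2]
opening: 0.301
grasp_force: 0.0
```

Emit:
{"fn": "apply_moves", "kwargs": {
  "moves": [
    {"jaw":0,"offset":[0,0,0],"rot":[0,0,0]},
    {"jaw":0,"offset":[0,0,0],"rot":[0,0,0]},
    {"jaw":0,"offset":[0,0,0],"rot":[0,0,0]},
    {"jaw":0,"offset":[0,0,0],"rot":[0,0,0]},
    {"jaw":0,"offset":[0,0,0],"rot":[0,0,0]}
  ]
}}

```text
time_s: 6.22
eef_pos: [0.5275, -0.2067, 0.0159]
eef_rot: [0.001, 0.696, 0.718, 0.0]
wrist_force: [-0.8, 0.7, 7.5]
opening: 0.111
grasp_force: 60.1
```

```bash
sed -i 's/HY=5.9/HY=6.0/' h.py
python3 - <<'E'
from h import *
# carry: rise, then over bed with edge 40 mm in front of lid (rib at x=-125), underside ~68
o,p,R=pose(); print(R.as_matrix().round(3))
plan([((p[0],p[1],p[2]+80),2,2),(hw(-140,0,p[2]+80),HY,6)])
E
```

```text
[[-0.031  1.     0.002]
 [ 1.     0.031 -0.001]
 [-0.001  0.002 -1.   ]]
6.22 [ 527.5 -206.7   15.9] F [-0.8  0.7  7.5] op 0.111
[-0.1, 0.1, -40.0] [0.05, 0.04, -0.11]
[-0.0, 0.0, -40.0] [0.05, 0.04, -0.11]
[48.1, -7.1, 0.0] [-0.0, -0.0, -0.67]
[48.2, -6.5, 0.0] [-0.0, -0.0, -0.67]
[48.3, -5.9, 0.0] [-0.0, -0.0, -0.67]
[48.3, -5.4, 0.0] [-0.0, -0.0, -0.67]
[48.4, -4.8, 0.0] [-0.0, -0.0, -0.67]
[48.4, -4.2, 0.0] [-0.0, -0.0, -0.67]
```

Emit:
{"fn": "apply_moves", "kwargs": {
  "moves": [
    {"jaw":0,"offset":[0,0,-15],"rot":[0,0,0]},
    {"jaw":0,"offset":[0,0,-35],"rot":[0,0,0]},
    {"jaw":0,"offset":[0,0,-40],"rot":[0,0,0]},
    {"jaw":0,"offset":[40,-6,0],"rot":[0,0,-0.6]},
    {"jaw":0,"offset":[45,-6,0],"rot":[0,0,-0.6]}
  ]
}}

```text
time_s: 6.85
eef_pos: [0.5118, -0.1215, 0.1059]
eef_rot: [0.001, 0.689, 0.725, 0.0]
wrist_force: [0.7, 0.5, -2.3]
opening: 0.108
grasp_force: 58.7
```

Emit:
{"fn": "apply_moves", "kwargs": {
  "moves": [
    {"jaw":0,"offset":[48,-6,0],"rot":[0,0,-0.7]},
    {"jaw":0,"offset":[48,-6,0],"rot":[0,0,-0.7]},
    {"jaw":0,"offset":[48,-5,0],"rot":[0,0,-0.7]},
    {"jaw":0,"offset":[48,-4,0],"rot":[0,0,-0.7]},
    {"jaw":0,"offset":[0,0,0],"rot":[0,0,0]}
  ]
}}

```text
time_s: 7.48
eef_pos: [0.4759, 0.0713, 0.1048]
eef_rot: [-0.0, 0.669, 0.743, 0.0]
wrist_force: [-0.7, -0.6, -2.4]
opening: 0.111
grasp_force: 58.8
```

```bash
cat > meas.py <<'E'
from h import *
o,p0,R=pose(); print(round(o["time_s"],2),p0.round(1),"F",np.round(o["wrist_force"],1),"T",np.round(o["torque"],2),"op",round(o["opening"],3))
a=np.radians(HY)
for n in("scene","top"):
    p,d,K,T=shot(n); X=cloud(d,K,T)*1000
    tr=[r for r in ctrl.outline_of(n,"strip")]
    for r in tr:
        m=cv2.erode(r["region"].astype(np.uint8),np.ones((3,3)))>0; m&=(d>0); P=X[m]
        if len(P)<50 or np.median(P[:,2])<20: continue
        Q=P-H0; x=Q[:,0]*np.cos(a)+Q[:,1]*np.sin(a); y=-Q[:,0]*np.sin(a)+Q[:,1]*np.cos(a); z=P[:,2]
        print(n,round(r["score"],2),len(P),"x",np.percentile(x,[1,50,99]).round(1),"y",np.percentile(y,[1,50,99]).round(1),"z",np.percentile(z,[2,50,98]).round(1))
        # leaf plane: robust fit of z = c+bx*x+by*y on lower points
        s=z<np.median(z)+12
        for _ in range(4):
            A=np.c_[np.ones(s.sum()),x[s],y[s]]; c=np.linalg.lstsq(A,z[s],rcond=None)[0]; s=abs(z-c[0]-c[1]*x-c[2]*y)<5
        print(" leaf pitch,roll deg",np.degrees(c[1:]).round(2),"z at edge",round(c[0]+c[1]*x[s].max(),1),s.sum())
        print(" leaf rect",[np.round(v,1) for v in cv2.minAreaRect(np.c_[x[s],y[s]].astype(np.float32))])
    save(n+"_%d"%(o["time_s"]*100),p)
E
python3 meas.py
```

```text
7.47 [475.9  71.3 104.8] F [-0.7 -0.6 -2.4] T [-0.01  0.06  0.06] op 0.111
scene 0.6 1981 x [-141.2 -104.6  -60.9] y [-88.   14.6  82.8] z [ 88.   93.3 139.1]
 leaf pitch,roll deg [-0.39  0.28] z at edge 92.4 1585
 leaf rect [array([-99.4,  -3.1]), array([175.6,  80. ]), np.float64(89.3)]
top 0.55 5575 x [-42.7  76.6 251.6] y [-100.2    7.5   98.7] z [55.6 73.6 96.1]
 leaf pitch,roll deg [0.21 0.15] z at edge 74.8 3962
 leaf rect [array([117.3,  -0.4]), array([287.5, 207.9]), np.float64(0.2)]
```

Run:
```python
from h import *
plan([(hw(-118,-4.5,104),HY,1),(hw(-116,-4.5,79),HY,2)])
a=np.radians(HY)
p,d,K,T=shot("scene"); X=cloud(d,K,T)*1000; Q=X-H0; x=Q[...,0]*np.cos(a)+Q[...,1]*np.sin(a); y=-Q[...,0]*np.sin(a)+Q[...,1]*np.cos(a); z=Q[...,2]
for nm,x0,x1,z0,z1 in(("lid",10,160,70,80),("bed",-50,-15,55,65),("leaf",-125,-65,88,98),("ribtop",-150,-125,128,148)):
    m=(d>0)&(x>x0)&(x<x1)&(z>z0)&(z<z1)&(abs(y)<130)
    yy=y[m]; print(nm,m.sum(),[np.round(v,1) for v in cv2.minAreaRect(np.c_[x[m],yy].astype(np.float32))],np.percentile(yy,[.5,99.5]).round(1),np.median(z[m]).round(1))
```

```text
7.67 [477.6  67.6 104.8] F [ 0.3 -0.7 -1.5] op 0.113
[8.4, 20.9, 0.8] [0.04, 0.03, -0.28]
[0.0, 1.0, 12.5] [-0.0, -0.0, 0.0]
[0.0, 1.0, 12.5] [-0.0, -0.0, 0.0]
lid 4418 [array([85. ,  2.8]), array([150. , 212.5]), np.float64(0.1)] [-101.   107.6] 74.9
bed 771 [array([-34.9,   3.6]), array([201.8,  31.4]), np.float64(89.5)] [-95.5 103.4] 59.8
leaf 1347 [array([-95. ,  -8.3]), array([ 60. , 182.9]), np.float64(0.0)] [-97.4  81.9] 92.7
ribtop 274 [array([-137.5,   -7.4]), array([ 24. , 181.9]), np.float64(1.9)] [-97.8  81.9] 137.5
```

View pics/scene_747.png

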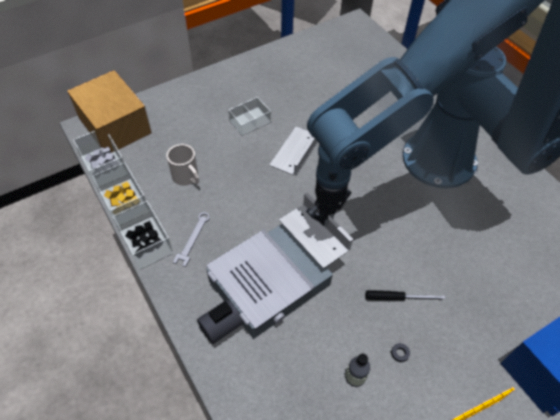

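Scene: the strip is level in the gripper at (315,240), in front of the shut lid (255,275). In the same camera the strip sits about 11.5 mm to -y of the machine's centreline.

Run:
```python
from h import *
plan([(hw(-118,-1.5,104.8),HY,2),(hw(-116,-1.5,80),HY,2)])
```

```text
7.72 [477.5  67.4 104.6] F [ 0.6  0.  -1.7] op 0.108
[5.8, 10.5, -0.1] [0.01, 0.01, -0.15]
[5.8, 10.5, -0.1] [0.01, 0.01, -0.15]
[0.0, 1.0, 12.4] [-0.0, -0.0, -0.0]
[0.0, 1.0, 12.4] [-0.0, -0.0, -0.0]
```

Emit:
{"fn": "apply_moves", "kwargs": {
  "moves": [
    {"jaw":0,"offset":[6,10.5,0],"rot":[0,0,-0.2]},
    {"jaw":0,"offset":[6,10.5,0],"rot":[0,0,-0.2]},
    {"jaw":0,"offset":[0,0,12],"rot":[0,0,0]},
    {"jaw":0,"offset":[0,0,12],"rot":[0,0,0]},
    {"jaw":0,"offset":[0,0,0],"rot":[0,0,0]}
  ]
}}

```text
time_s: 8.35
eef_pos: [0.4949, 0.0826, 0.0783]
eef_rot: [-0.002, 0.668, 0.744, -0.001]
wrist_force: [0.0, -0.5, -1.9]
opening: 0.11
grasp_force: 58.6
```

```bash
cat > m2.py <<'E'
from h import *
a=np.radians(HY); o,p0,R=pose(); Q=p0-H0; print("TCP housing",(Q[0]*np.cos(a)+Q[1]*np.sin(a)).round(1),(-Q[0]*np.sin(a)+Q[1]*np.cos(a)).round(1),p0[2].round(1),"F",np.round(o["wrist_force"],1))
tx=Q[0]*np.cos(a)+Q[1]*np.sin(a); zt=p0[2]-12
p,d,K,T=shot("scene"); X=cloud(d,K,T)*1000; Q=X-H0; x=Q[...,0]*np.cos(a)+Q[...,1]*np.sin(a); y=-Q[...,0]*np.sin(a)+Q[...,1]*np.cos(a); z=Q[...,2]
for nm,x0,x1,z0,z1 in(("lid",10,160,70,80),("leaf",tx+12,min(tx+80,-15),zt-4,zt+5),("ribtop",tx-12,tx+12,zt+38,zt+52)):
    m=(d>0)&(x>x0)&(x<x1)&(z>z0)&(z<z1)&(abs(y)<130); m=cv2.morphologyEx(m.astype(np.uint8),cv2.MORPH_OPEN,np.ones((3,3)))>0
    print(nm,m.sum(),[np.round(v,1) for v in cv2.minAreaRect(np.c_[x[m],y[m]].astype(np.float32))],np.percentile(y[m],[.5,99.5]).round(1),np.median(z[m]).round(1))
    # yaw from side edges (rows of x)
    xs=x[m];ys=y[m];b=[(q,ys[(xs>=q)&(xs<q+6)]) for q in np.arange(xs.min(),xs.max()-6,6)]; b=[(q,v.min(),v.max()) for q,v in b if len(v)>20]
    if len(b)>4: B=np.array(b); print("  side slopes deg",np.degrees(np.polyfit(B[:,0],B[:,1],1)[0]).round(2),np.degrees(np.polyfit(B[:,0],B[:,2],1)[0]).round(2))
save("s_%d"%(o["time_s"]*100),cv2.resize(p[180:340,180:390],None,fx=3.6,fy=3.6,interpolation=cv2.INTER_CUBIC))
E
python3 m2.py; ls -t pics|head -1
```

```text
TCP housing -120.1 0.3 78.3 F [ 0.  -0.5 -1.9]
lid 4163 [array([85. ,  2.9]), array([149.9, 212.4]), np.float64(0.1)] [-99.3 107.7] 74.8
  side slopes deg -0.81 -0.12
leaf 1270 [array([-74.1,   5.1]), array([ 67.7, 181.6]), np.float64(0.0)] [-83.3  94.2] 66.3
  side slopes deg 0.62 -0.69
ribtop 223 [array([-122.8,    5.5]), array([ 15.4, 181.8]), np.float64(0.0)] [-85.2  94.7] 111.9
s_835.png
```

Emit:
{"fn": "apply_moves", "kwargs": {
  "moves": [
    {"jaw":0,"offset":[-1.5,4,0.3],"rot":[0,0,0]},
    {"jaw":0,"offset":[0,8,0],"rot":[0,0,0]},
    {"jaw":0,"offset":[0,10,0],"rot":[0,0,0]},
    {"jaw":0,"offset":[0,10,0],"rot":[0,0,0]},
    {"jaw":0,"offset":[0,3,0],"rot":[0,0,0]}
  ]
}}

```text
time_s: 9.02
eef_pos: [0.5328, 0.0849, 0.0801]
eef_rot: [0.0, 0.668, 0.744, 0.0]
wrist_force: [-0.5, -0.7, -2.2]
opening: 0.107
grasp_force: 58.7
```

```bash
python3 m2.py; python3 -c "
from h import *
plan([(hw(-60,-1,78),HY,3)])"
```

```text
TCP housing -82.2 -1.5 80.1 F [-0.5 -0.7 -2.2]
lid 4297 [array([85. ,  3.5]), array([149.9, 213.6]), np.float64(0.0)] [-100.5  107.3] 74.9
  side slopes deg 0.03 -0.36
leaf 1030 [array([-43. ,   3.4]), array([181.1,  54.3]), np.float64(90.0)] [-83.4  92.6] 68.2
  side slopes deg 3.87 -4.29
ribtop 205 [array([-85. ,   3.2]), array([181. ,  16.1]), np.float64(89.9)] [-85.9  92.5] 113.4
9.07 [532.6  84.8  80. ] F [ 0.8 -0.  -2.5] op 0.107
[0.1, 7.5, 0.7] [0.01, 0.0, 0.06]
[0.1, 7.5, 0.7] [0.01, 0.0, 0.06]
[0.1, 7.5, 0.7] [0.01, 0.0, 0.06]
```

Emit:
{"fn": "apply_moves", "kwargs": {
  "moves": [
    {"jaw":0,"offset":[0,0,2],"rot":[0,0,0]},
    {"jaw":0,"offset":[0,7,0.3],"rot":[0,0,0]},
    {"jaw":0,"offset":[0,7,0],"rot":[0,0,0]},
    {"jaw":0,"offset":[0,7,0],"rot":[0,0,0]},
    {"jaw":0,"offset":[0,0,0],"rot":[0,0,0]}
  ]
}}

```text
time_s: 9.7
eef_pos: [0.5534, 0.0871, 0.0778]
eef_rot: [0.0, 0.668, 0.744, 0.0]
wrist_force: [-0.5, 0.5, -3.3]
opening: 0.106
grasp_force: 58.8
```

```bash
python3 m2.py
```

```text
TCP housing -61.5 -1.4 77.8 F [-0.5  0.5 -3.3]
lid 4224 [array([85. ,  2.9]), array([213. , 149.9]), np.float64(90.0)] [-99.8 107.6] 74.9
  side slopes deg -1.08 -0.44
leaf 599 [array([-33.5,   1.9]), array([183.9,  33.3]), np.float64(89.3)] [-85.9  92.4] 65.7
  side slopes deg 19.82 12.42
ribtop 199 [array([-64.9,   3.8]), array([180.5,  16.5]), np.float64(89.9)] [-84.   93.4] 111.4
```

Emit:
{"fn": "apply_moves", "kwargs": {
  "moves": [
    {"jaw":0,"offset":[0,0.5,1],"rot":[0,0,0]},
    {"jaw":0,"offset":[0,0,1],"rot":[0,0,0]},
    {"jaw":0,"offset":[0,0,1],"rot":[0,0,0]},
    {"jaw":0,"offset":[0,0,1],"rot":[0,0,0]},
    {"jaw":0,"offset":[0,0,0.5],"rot":[0,0,0]}
  ]
}}

```text
time_s: 10.38
eef_pos: [0.553, 0.0872, 0.0759]
eef_rot: [-0.0, 0.668, 0.744, -0.0]
wrist_force: [-12.6, -0.6, 23.8]
opening: 0.11
grasp_force: 62.8
```

```bash
python3 m2.py; python3 -c "
from h import *
o,p,R=pose(); print(o['torque'],R.as_matrix()[:,2])"
```

```text
TCP housing -61.9 -1.3 75.9 F [-12.6  -0.6  23.8]
lid 4239 [array([85. ,  3.4]), array([212.7, 149.7]), np.float64(89.9)] [-100.4  107.4] 74.8
  side slopes deg -0.25 -0.26
leaf 571 [array([-33.3,   3.7]), array([186.4,  32.7]), np.float64(90.0)] [-88.3  93.9] 64.0
  side slopes deg 4.59 -8.73
ribtop 213 [array([-64.7,   4.3]), array([ 16.2, 181.1]), np.float64(0.5)] [-84.9  92.7] 109.1
[-0.17935068  1.76981197 -0.08920115] [-4.34755522e-04 -4.48090252e-04 -9.99999805e-01]
```

Emit:
{"fn": "apply_moves", "kwargs": {
  "moves": [
    {"jaw":0,"offset":[0,0,0.2],"rot":[0,0,0]},
    {"jaw":0,"offset":[0,0,0],"rot":[0,0,0]},
    {"jaw":0,"offset":[0,0,0],"rot":[0,0,0]},
    {"jaw":0,"offset":[0,0,0],"rot":[0,0,0]},
    {"jaw":0,"offset":[0,0,0],"rot":[0,0,0]}
  ]
}}

```text
time_s: 11.05
eef_pos: [0.5529, 0.0872, 0.0758]
eef_rot: [0.0, 0.668, 0.744, -0.0]
wrist_force: [-12.9, 0.2, 22.1]
opening: 0.107
grasp_force: 62.7
```

```bash
cp $(ls -t pics/s_*|head -1) pics/fin.png
```

```text
(no output)
```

View pics/fin.png

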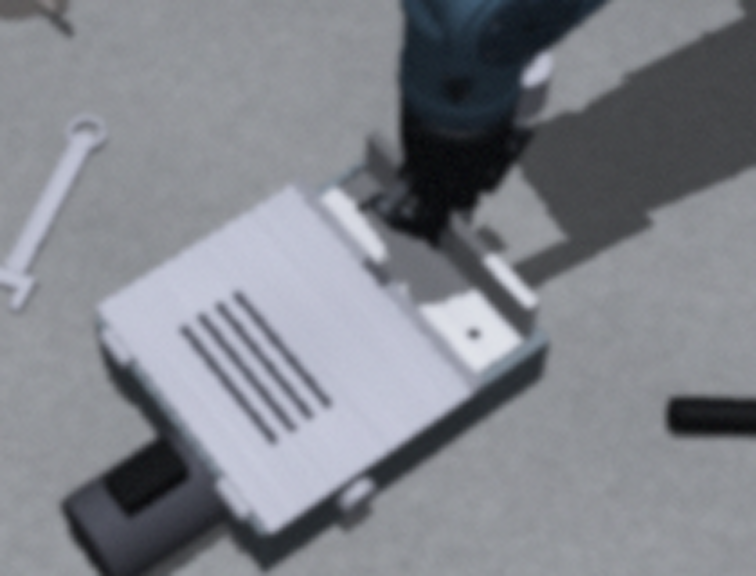

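The picture shows the strip's leaf (380,250) under the hem of the shut lid, with the rib parallel to the lid edge and bed showing at both ends. The gripper is on the rib at (430,210). It presses steadily with 22 N and the underside is at 60 mm.

```bash
python3 -c "
from bench import ctrl
print(ctrl.hand_in())"
```

```text
the job is handed in; nothing more can be done
None
```

I handed the job in at about 11 s. The lid is shut past its catch, and the strip is about 23 mm under its lip, centred to about 1 mm and square. It is still gripped and pressed flat on the bed with about 22 N; the hand-in gave no verdict.

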